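# Fit the plug-in lamp to the measuring microscope and turn it up

### The job

Take the lamp with the orange grip out of the wooden rack and fit it in the bayonet socket at the back of the microscope: lugs into the slots, push it down against the spring, turn it clockwise to the green marks and let it spring up so that it is locked. Then turn the brightness knob clockwise right up to full. Leave the lens unit in the rack and the other things on the bench where they are.

Things in the scene. Friction and masses are not known exactly. Their poses are not given: they have to be found in the camera images.
- lamp_mid (a point): Plug-in LED lamp, 118 mm tall, about 0.4 kg, upright in one hole of the rack. Point: on its axis, half-way up (59 mm above its foot); z up, x along its grip bar. From the foot up: pilot 45 mm across to 10 mm, throat 48 mm across to 30 mm, black flange 74 mm across to 36 mm, black finned heat sink 58 mm across to 84 mm, orange grip bar to 118 mm. Half a turn round is the same.
- lamp_bar (a point): Centre of the lamp's orange grip bar, 42 mm above lamp_mid: the bar is 60 mm long along x, 18 mm thick along y and 34 mm high, with a white stripe along its top; the heat sink's flat top (58 mm across) is 17 mm below this point.
- lamp_flange (a point): On the lamp's axis, at the underside of its black flange (29 mm below lamp_mid). The two brass bayonet lugs stick out of the throat along +x and -x, in line with the grip bar: 14 mm wide, 9.5 to 14.5 mm below this point, out to 31 mm from the axis. The foot is 30 mm below this point.
- socket: Bayonet socket: bright metal ring, 80 mm across, in the top of the cream lamp housing at the back of the microscope (fixed). Origin: centre of the ring's top face, 100 mm above the bench; z up, x along the locked line (green marks either side). The two entry slots, 18 mm wide (black marks), lie on the line 70 deg counterclockwise from x, seen from above. Bore 51 mm, ring 8 mm thick.
- contact_plate (a joint): Travel (m, downwards) of the spring plate in the socket. It meets the lamp's foot when the flange is 9 mm above the ring (5 N; 15 N with the flange on the ring). The lamp turns only with its flange less than 1.5 mm above the ring: 70 deg clockwise from the slots to the locked line, stop 5 deg past it. Let go, it rises into pockets: locked with the flange 5 mm above the ring, plate at 0.004.
- column_top (a point): Top of the microscope's upright cream column, 0.445 m above the bench: 85 mm wide, 75 mm deep, 185 mm from the socket's axis to the column's axis. The head (to 0.48 m) and stage are on its far side. Fixed; keep clear.
- brightness_grip (a point): Brightness knob on the power box (its top 70 mm above the bench), 130 mm from the socket's axis, on the side away from the column. Point: on the knob's upright axis, 37 mm above the box; x along its grip bar, turning with it. Grey bar 49 mm long, 14 mm thick, from 14 to 44 mm above the box, on a 52 mm disc; a white pointer marks its -x half.
- brightness (a joint): Turn of the knob, rad: 0 = off (as found), grows clockwise seen from above, 1.4 = full, at its stop. It stays where it is left (friction about 0.04 N m).
- rack: Fixed wooden rack, 270 x 110 x 45 mm, with two holes 66 mm across, 65 mm either side of its centre along its x. Origin: centre of its underside, z up. The lamp hangs by its flange in one hole (throat 30 mm deep in it), the lens unit in the other; lift straight up by 35 mm to clear it.
- condenser_mid (a point): Bystander: bright metal condenser lens unit with a blue band and a glass dome, 84 mm tall, 74 mm across at the flange, in the other hole of the rack. This point is on its axis half-way up.
- pen_cup_mid (a point): Bystander: white cup with pens, 76 mm across, 150 mm tall with the pens; this point is on its axis 48 mm up.
- screwdriver: Bystander: screwdriver 180 mm long lying on the bench beyond the microscope, along its x; origin under its middle.
Not all that is in view belongs to the job. What is shaped like the part that bears lamp_mid but red is not meant.

How it is judged:
On the way, in this order (a step that is already met when the one before it is completed fails the run):
1. the lamp is pushed right down against the spring with its lugs in the entry slots, before it is turned (horizontal distance between lamp_mid and socket below 0.005 m and angle between the x axis of lamp_mid and the x axis of socket, either way round above 0.9 rad and value of joint contact_plate above 0.0065 m), for 0.05 s.
2. the lamp is locked in the socket: grip bar on the green marks, sprung up in its pockets (horizontal distance between lamp_mid and socket below 0.005 m and z of lamp_mid in the frame of socket between 0.032 and 0.036 m and angle between the x axis of lamp_mid and the x axis of socket, either way round below 0.15 rad and angle between lamp_mid's own z axis and vertical below 0.07 rad), for 0.3 s.
3. the brightness knob is turned to full (value of joint brightness above 1.25 rad), for 0.2 s.
At the end, for the whole second after the job is handed in: The lamp is locked in the socket: on its axis within 5 mm, upright within 4 deg, lamp_mid 32 to 36 mm above the ring (sprung up into the pockets), grip bar within 0.15 rad of the green locked line; the brightness knob is at 1.25 rad or more of its 1.4; the gripper is clear (all of step 2 and value of joint brightness above 1.25 rad); the robot touches nothing.
It fails at once if the lamp is tipped over or dropped on its side (angle between lamp_mid's own z axis and vertical above 0.6 rad).
It fails at once if the lens unit is lifted, tipped or moved more than 15 mm (distance of condenser_mid from where it was at the start of the episode above 0.015 m).
It fails at once if the pen cup is moved more than 30 mm (distance of pen_cup_mid from where it was at the start of the episode above 0.03 m).
It fails at once if the screwdriver is moved more than 30 mm (distance of screwdriver from where it was at the start of the episode above 0.03 m).
It also fails if it takes over 54 s, if anything falls off the work surface, if the arm or the gripper's body presses on something with over 40 N, if the wrist force passes 120 N, or if a joint passes its speed limit or range.

### The arm

A 6-joint arm with a two-finger parallel gripper is mounted at the origin on the work surface. World frame = base frame: x ahead of the robot, y to its left, z up, the work surface at z = 0. Lengths are in m, angles in rad, forces in N, time in s.
With the tool pointing down it reaches from about 0.325 to 0.9 m from the base axis. Payload 6.1 kg.
Tool frame: the origin (TCP) lies midway between the tips of the shut fingers; the grasp point (between the pads) lies 19 mm behind it (r.grip_depth is the distance from the TCP to the grasp point, in m); z points along the fingers, x is the direction in which the jaws open and shut, and the axes are right-handed (so a half turn about z gives the same grasp; the last joint's range is limited). The gripper opens to 87 mm and grips with 3 to 60 N. Pads are 19 mm wide; open, the fingers measure 117 mm over their backs; the gripper's body (75 mm by 190 mm) begins 51 mm behind the grasp point.
Start: joints at [1.215, 0.22, 1.526, -0, 1.395, -0.126], TCP at [0.142, 0.609, 0.187] pointing down, gripper open.
Joint ranges: [-2.98, 2.98], [-0.91, 2.08], [0.09, 2.57], [-1.24, 4.39], [0.2, 2.65], [-2.68, 2.68]. Speed limits (rad/s): [2.57, 2.57, 3.01, 3.14, 3.14, 3.14].

### API

Orientations are given as a unit quaternion [x, y, z, w].
In Python, from workcell import sensors, optics, r gives the robot as it stands. The module is installed in compiled form; this text tells all that it offers.
- The arm moves only by the tool drive_tool, never from a script. Its argument "deltas" is a list of rows, each a list of 3 entries, a list of its own where there are three numbers: the shift along the tool's x, y, z in mm, then the turn, a rotation vector about the tool's x, y, z in degrees, then the opening, from 0 (shut) to 1 (fully open). A call has 1 to 5 rows; each row shifts and turns the commanded pose from where the row before left it, along the tool's axes as they then stand; what a row does not reach is not made up. A row lasts 1/12 s, in which the tool goes at most 41.7 mm and 7.16 degrees, less where a joint would pass 70% of its speed; a pose out of reach is approached as far as the arm can. A call with a gripper value outside its range is refused whole. The fingers move at their own pace and stop on an object; "newtons" is the grip in N (left out, the last holds). Time passes only in rows, so rows that do not move let the fingers close. It gives the time, the measured TCP pose, the force and the opening at its end, in the units of the state.
- sensors.get_obs(): the state, without advancing time (a new reading comes with each control period).
- optics.camera(name): name is "side" or "top" or "wrist"; returns the picture (384x512x3 uint8, red, green, blue); there is no depth.
- optics.get_calibration(name): a dict with "fx", "fy", "cx", "cy" (pixels), "k1" (the pictures are not rectified: a ray, as slopes to the right and down, at radius r is drawn at 1 + k1 r^2 times it, then the intrinsics apply), "cam_to_world" (4x4, takes a point from camera to world coordinates). Camera axes: x right, y down, z forward; pixel columns grow to the right and rows downward; lengths in m; the calibration is good to about 2 mm. A picture is of the moment at which its call begins: read the wrist's pose just before it. get_calibration takes no time and is no camera call; for the wrist camera it gives the pose at the moment of the call.
- r.job_done(): hands the job in, once; it reports no verdict.
The state is a dict: "clock": time; "joints": joint angles; "dq": joint speeds; "joint_efforts": joint torques, N m; "ee_pos": TCP position; "orientation": TCP orientation; "force": force on the tool from outside, world axes, zero at the start; "ft_torque": the same for the moment, N m; "width": opening from 0.0 (shut) to 1.0 (fully open).
Only numpy, scipy, OpenCV 4.12 (cv2) and the standard library are available. Lean on these libraries where they do the work, as an engineer would, in place of code of your own. Each camera call takes 0.05 s, during which the arm holds its last target. There are 200 camera calls.

## Working session

There is one attempt and no reset: what is moved stays moved. The work goes in short steps, Python scripts to look and compute and a tool call to move; the robot and the scene stay as the last step left them, time stands still between calls to the robot, and variables do not carry over. Pictures are saved under pics/ and viewed, about 8 in all and at most 12, crops included, and the job is handed in when it is done.

Besides the shell and the picture viewer there is one more tool, called after "Emit:" as name(argument=value, ...), one argument or row to a line, values as JSON. drive_tool: Moves the arm, as the interface text tells. Its arguments: {"type":"object","properties":{"deltas":{"type":"array"},"newtons":{"type":"number"}},"required":["deltas"]}

```bash
mkdir -p pics
cat > h.py <<'E'
import numpy as np, cv2
from workcell import sensors, optics, r
from scipy.spatial.transform import Rotation as R
def snap(n,f):
    c=optics.get_calibration(n); im=optics.camera(n); np.savez('pics/'+f+'.npz',im=im,**{k:np.array(v) for k,v in c.items()})
    cv2.imwrite('pics/'+f+'.png',im[:,:,::-1]); return im,c
def load(f):
    d=np.load('pics/'+f+'.npz'); return d['im'],{k:d[k] for k in d.files if k!='im'}
def ray(c,u,v):
    K=np.array([[c['fx'],0,c['cx']],[0,c['fy'],c['cy']],[0,0,1]],float)
    p=cv2.undistortPoints(np.array([[[u,v]]],float),K,np.array([float(c['k1']),0,0,0,0]))[0,0]
    T=np.array(c['cam_to_world']); d=T[:3,:3]@np.array([p[0],p[1],1]); return T[:3,3],d/np.linalg.norm(d)
def onz(c,u,v,z):
    o,d=ray(c,u,v); return o+d*(z-o[2])/d[2]
def tri(*rs):
    A=0;b=0
    for o,d in rs:
        P=np.eye(3)-np.outer(d,d);A=A+P;b=b+P@o
    x=np.linalg.solve(A,b); return x,[np.linalg.norm((np.eye(3)-np.outer(d,d))@(x-o)) for o,d in rs]
def proj(c,p):
    T=np.linalg.inv(np.array(c['cam_to_world'])); q=T[:3,:3]@p+T[:3,3]; x=q[:2]/q[2]; s=1+float(c['k1'])*(x@x)
    return c['fx']*x[0]*s+c['cx'],c['fy']*x[1]*s+c['cy']
E
python3 - <<'E'
from h import *
a,c1=snap('top','top0');b,c2=snap('side','side0');w,c3=snap('wrist','wrist0')
for c in(c1,c2,c3): print(np.round(np.array(c['cam_to_world']),3).tolist(),c['fx'],c['k1'])
o=sensors.get_obs();print(o)
print(r.grip_depth)
cv2.imwrite('pics/all0.png',cv2.resize(np.vstack([np.hstack([a,b])])[:,:,::-1],(800,300)))
E
```

```text
[[0.005, -0.987, 0.158, 0.435], [-1.0, -0.005, 0.0, -0.036], [0.001, -0.158, -0.987, 1.273], [0.0, 0.0, 0.0, 1.0]] 369.2740265368335 -0.08170603008518022
[[0.91, -0.305, 0.282, 0.147], [-0.415, -0.666, 0.62, -1.013], [-0.001, -0.681, -0.732, 1.415], [0.0, 0.0, 0.0, 1.0]] 472.5796614740213 -0.13475683200876348
[[0.227, 0.944, 0.24, 0.076], [0.974, -0.219, -0.058, 0.623], [-0.002, 0.247, -0.969, 0.384], [0.0, 0.0, 0.0, 1.0]] 318.2385085363023 0.021369703423927418
{'clock': 0.15, 'joints': array([ 1.21493219e+00,  2.21070399e-01,  1.52737077e+00, -2.00206835e-05,
        1.39470654e+00, -1.26103587e-01]), 'dq': array([-0.00090413, -0.00470991, -0.00292813, -0.00072936,  0.00174732,
       -0.00132294]), 'joint_efforts': array([-2.50247122e-04, -4.95186961e+01, -3.87880039e+01,  7.01142009e-02,
        5.30535181e-02, -6.27928284e-05]), 'ee_pos': array([0.14216086, 0.60805434, 0.18616096]), 'orientation': array([ 7.83498629e-01,  6.21393027e-01, -6.60016882e-04,  4.11124137e-04]), 'force': array([0.26322327, 0.52385387, 0.78534608]), 'ft_torque': array([ 0.02604444, -0.05487544, -0.00176076]), 'width': 0.9963717603901441}
0.0187
```

View pics/top0.png

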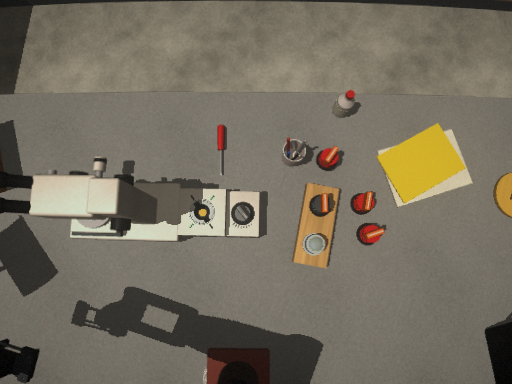

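View pics/side0.png

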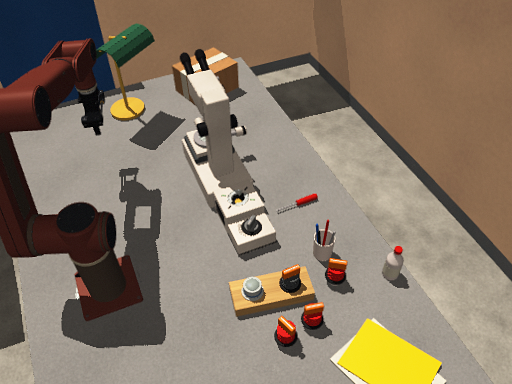

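Top view: lamp candidates with orange bars are at (321,203), black, in the rack; and at (328,158), (363,202), (370,233), all red and standing on the bench. The black one in the rack fits the description. Socket is at about (203,213), knob (242,214), lens unit (316,243), pen cup (294,152), screwdriver (221,145).

Run:
```python
from h import *
a,c1=load('top0');b,c2=load('side0')
def orange(im,box):
    x0,y0,x1,y1=box
    h=cv2.cvtColor(im,cv2.COLOR_RGB2HSV); m=cv2.inRange(h,(5,150,120),(16,255,255)); k=np.zeros_like(m);k[y0:y1,x0:x1]=m[y0:y1,x0:x1]
    v,u=np.nonzero(k); r=cv2.minAreaRect(np.c_[u,v].astype(np.float32)); return u.mean(),v.mean(),len(u),r
ra=orange(a,(300,185,342,225)); rb=orange(b,(275,258,304,300)); print(ra,rb)
print('bar',tri(ray(c1,*ra[:2]),ray(c2,*rb[:2])))
for n,p,q in(('sock',(203,213),(238,198)),('knob',(242,214),(251,227))): print(n,tri(ray(c1,*p),ray(c2,*q)))
for p in [(203,213)]: print(onz(c1,*p,.1))
print('knob',onz(c1,242,214,.1),'cond',onz(c1,316,243,.08),'cup',onz(c1,294,152,.1))
for p in [(309,184),(341,188),(325,268),(294,263)]: print('rack',onz(c1,*p,.045))
A=cv2.resize(a[130:280,170:400],None,fx=3.4,fy=3.4,interpolation=cv2.INTER_CUBIC);cv2.imwrite('pics/crop1.png',A[:,:,::-1])
```

```text
(np.float64(324.3764705882353), np.float64(202.0), 85, ((324.0, 202.0), (18.0, 6.0), 90.0)) (np.float64(290.9157894736842), np.float64(276.7368421052632), 95, ((290.0792541503906, 281.7134094238281), (33.681617736816406, 22.748897552490234), 83.6598129272461))
bar (array([ 0.57817833, -0.27395484,  0.09148271]), [np.float64(0.003513661241593278), np.float64(0.003513661241593338)])
sock (array([0.54465701, 0.11463074, 0.10168634]), [np.float64(0.0014176676902897093), np.float64(0.0014176676902894004)])
knob (array([ 0.54450968, -0.00866911,  0.06819071]), [np.float64(0.0007205081705778984), np.float64(0.0007205081705778808)])
[0.54344596 0.11523229 0.1       ]
knob [ 0.54094692 -0.009194    0.1       ] cond [ 0.45027922 -0.24702407  0.08      ] cup [ 0.74507943 -0.17781093  0.1       ]
rack [ 0.64847967 -0.2336716   0.045     ]
rack [ 0.63530225 -0.34234109  0.045     ]
rack [ 0.36923946 -0.28143535  0.045     ]
rack [ 0.385502   -0.17960754  0.045     ]
```

View pics/crop1.png

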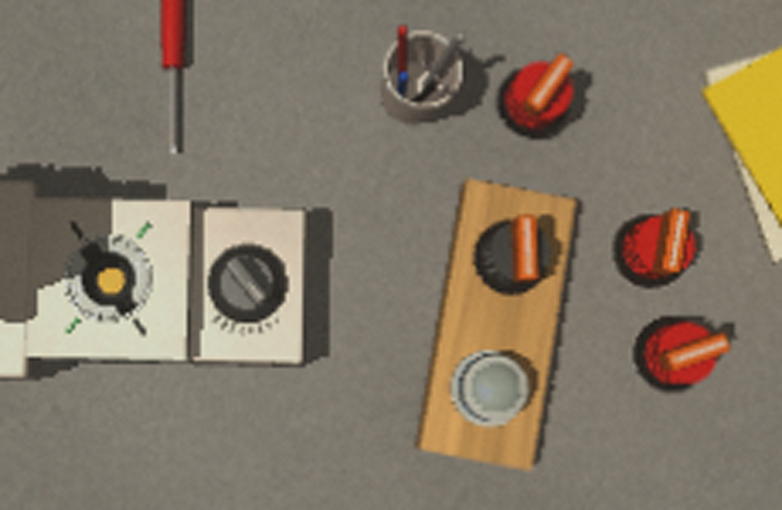

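Emit:
drive_tool(
  deltas=[
    [[-26,12,-28],[0,0,-2.62],1],
    [[-26,12,-28],[0,0,-2.62],1],
    [[-26,12,-28],[0,0,-2.62],1],
    [[-26,12,-28],[0,0,-2.62],1],
    [[-26,12,-28],[0,0,-2.62],1],
  ],
)

```text
clock: 0.57
ee_pos: [0.1835, 0.4703, 0.3278]
orientation: [0.706, 0.708, -0.0, 0.0]
force: [1.0, 0.7, 0.0]
width: 1.006
```

Emit:
drive_tool(
  deltas=[
    [[-38,16,0],[0,0,0],1],
    [[-38,16,0],[0,0,0],1],
    [[-38,16,0],[0,0,0],1],
    [[-38,16,0],[0,0,0],1],
    [[-38,16,0],[0,0,0],1],
  ],
)

```text
clock: 0.98
ee_pos: [0.2635, 0.28, 0.3269]
orientation: [0.707, 0.707, 0.0, 0.0]
force: [1.6, -0.3, 0.1]
width: 1.0
```

Emit:
drive_tool(
  deltas=[
    [[-38,16,0],[0,0,0],1],
    [[-38,16,0],[0,0,0],1],
    [[-40,6,0],[0,0,0],1],
    [[-40,6,0],[0,0,0],1],
    [[-40,6,0],[0,0,0],1],
  ],
)

```text
clock: 1.4
ee_pos: [0.313, 0.084, 0.3269]
orientation: [0.707, 0.707, 0.0, 0.0]
force: [1.4, 0.1, -0.1]
width: 0.999
```

Emit:
drive_tool(
  deltas=[
    [[-5,40,-8],[0,0,0],1],
    [[-5,40,-8],[0,0,0],1],
    [[-5,40,-8],[0,0,0],1],
    [[-5,35,-8],[0,0,0],1],
    [[0,0,0],[0,0,0],1],
  ],
)

```text
clock: 1.82
ee_pos: [0.4727, 0.0638, 0.3571]
orientation: [0.708, 0.706, -0.001, -0.001]
force: [-1.0, 0.3, -1.5]
width: 1.001
```

Run:
```python
from h import *
w,c=snap('wrist','w1'); print(np.round(np.array(c['cam_to_world']),4).tolist(),sensors.get_obs()['ee_pos'])
for p in [(.544,.115,.1),(.543,-.009,.11),(.578,-.275,.1)]: print(proj(c,np.array(p)))
cv2.imwrite('pics/w1b.png',cv2.resize(w,(768,576),interpolation=cv2.INTER_CUBIC)[:,:,::-1])
```

```text
[[0.0027, 0.9696, 0.2448, 0.4054], [1.0, -0.0024, -0.0014, 0.0631], [-0.0008, 0.2448, -0.9696, 0.5552], [0.0, 0.0, 0.0, 1.0]] [0.47003558 0.06458317 0.35711481]
(np.float64(293.2660604694645), np.float64(205.22565761726685))
(np.float64(209.18097306852712), np.float64(206.76860000416727))
(np.float64(33.92832310474836), np.float64(227.63611838450166))
```

View pics/w1b.png

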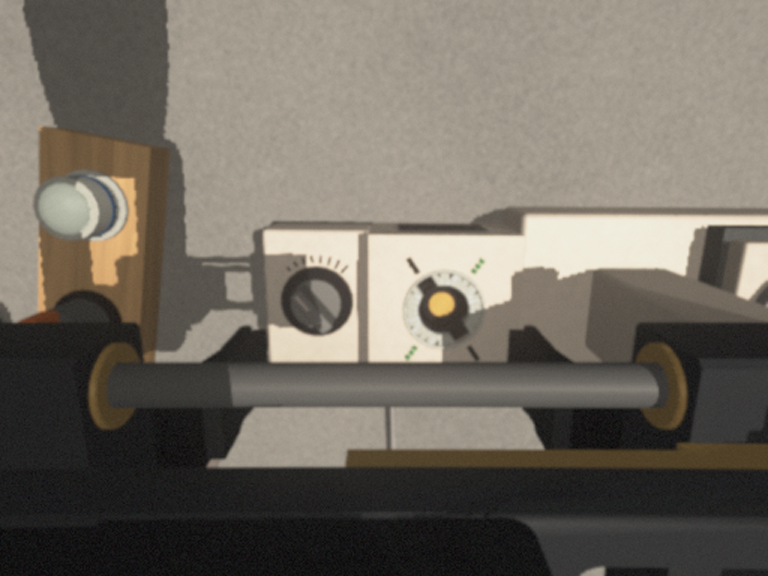

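The wrist view shows the ring at about (441,309), green marks at (477,266) and (411,353), black marks at (412,266) and (474,352), and the knob at (317,301), all in ×1.5 pixels.

Run:
```python
from h import *
res={}
for f,box,kb in(('w1',(260,160,345,245),(180,165,240,230)),('top0',(180,190,226,236),(228,196,258,232))):
    im,c=load(f); h=cv2.cvtColor(im,cv2.COLOR_RGB2HSV)
    x0,y0,x1,y1=box
    m=cv2.inRange(h,(40,80,40),(85,255,255))[y0:y1,x0:x1]
    n,l,s,ce=cv2.connectedComponentsWithStats(m); m2=cv2.dilate(m,np.ones((3,3)))
    v,u=np.nonzero(m); u=u+x0;v=v+y0
    lab,km,cen=cv2.kmeans(np.c_[u,v].astype(np.float32),2,None,(3,30,.1),5,cv2.KMEANS_PP_CENTERS)
    print(f,'green',cen.tolist(),len(u)); res[f]=(c,cen)
    P=[onz(c,*q,.1) for q in cen]; mid=(P[0]+P[1])/2;d=P[0]-P[1]; print('mid',mid,'ang',np.degrees(np.arctan2(d[1],d[0])),'len',np.linalg.norm(d))
    b=im[kb[1]:kb[3],kb[0]:kb[2]].max(2); m=(b<75).astype(np.uint8)
    cs,_=cv2.findContours(m,cv2.RETR_EXTERNAL,cv2.CHAIN_APPROX_NONE); k=max(cs,key=cv2.contourArea)
    hull=cv2.convexHull(k);(e,rad)=cv2.minEnclosingCircle(k); el=cv2.fitEllipse(hull); print('knob',e,rad,el, onz(c,el[0][0]+kb[0],el[0][1]+kb[1],.08))
    res[f]+=((el[0][0]+kb[0],el[0][1]+kb[1]),)
a,b=res['w1'],res['top0']
print('socket tri',tri(ray(a[0],*a[1].mean(0)),ray(b[0],*b[1].mean(0))))
print('knob tri',tri(ray(a[0],*a[2]),ray(b[0],*b[2])))
im,c=load('w1'); cr=im[165:245,175:335]; cv2.imwrite('pics/k1.png',cv2.resize(cr,None,fx=5,fy=5,interpolation=cv2.INTER_CUBIC)[:,:,::-1])
```

```text
w1 green [[318.0], [177.0]] 1Traceback (most recent call last):
  File "<stdin>", line 11, in <module>
TypeError: onz() missing 1 required positional argument: 'z'
```

Emit:
drive_tool(
  deltas=[
    [[-40,0,0],[0,0,0],1],
    [[-40,0,0],[0,0,0],1],
    [[-40,0,0],[0,0,0],1],
    [[-40,0,0],[0,0,0],1],
    [[-40,0,0],[0,0,0],1],
  ],
)

```text
clock: 2.28
ee_pos: [0.4668, -0.1353, 0.3593]
orientation: [0.707, 0.707, 0.0, 0.0]
force: [1.3, -0.0, 0.1]
width: 0.999
```

Emit:
drive_tool(
  deltas=[
    [[-40,12,15],[0,0,0],1],
    [[-40,12,15],[0,0,0],1],
    [[-40,12,15],[0,0,0],1],
    [[-20,4,10],[0,0,0],1],
    [[0,0,0],[0,0,0],1],
  ],
)

```text
clock: 2.7
ee_pos: [0.5038, -0.2696, 0.303]
orientation: [0.709, 0.705, -0.001, -0.003]
force: [-0.7, 0.4, -0.1]
width: 1.006
```

Run:
```python
from h import *
w,c=snap('wrist','w2'); print(sensors.get_obs()['ee_pos'],proj(c,np.array([.578,-.275,.133])))
cv2.imwrite('pics/w2b.png',cv2.resize(w,(768,576),interpolation=cv2.INTER_CUBIC)[:,:,::-1])
```

```text
[ 0.50413718 -0.26763647  0.30463995] (np.float64(254.4468918866707), np.float64(228.62442508214858))
```

View pics/w2b.png

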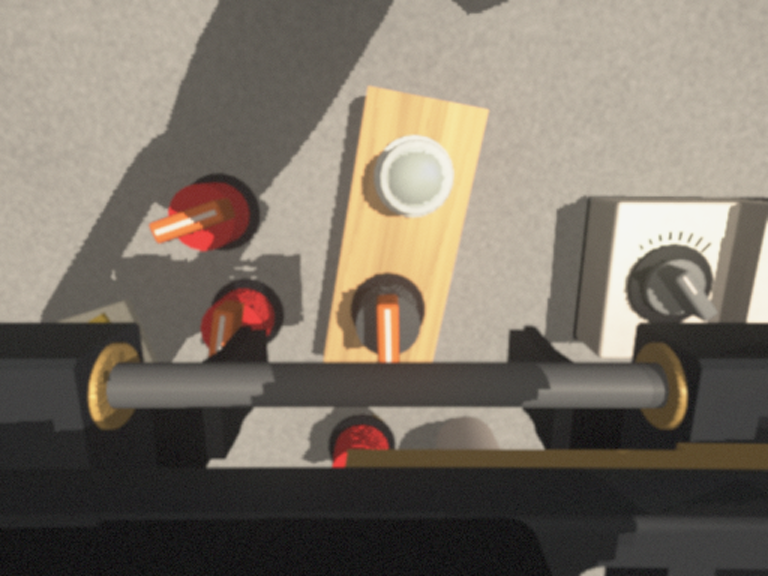

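The wrist view shows the black lamp in the rack, with its orange bar at about (388,328) and the far end under the gripper rod. The white stripe runs from (386,297) to (390,362). The red lookalikes are to the left and below.

```bash
cat > m.py <<'E'
from h import *
def greens(f,box):
    im,c=load(f); x0,y0,x1,y1=box; s=im[y0:y1,x0:x1].astype(int)
    m=((s[:,:,1]-np.maximum(s[:,:,0],s[:,:,2]))>15).astype(np.uint8); n,l,st,ce=cv2.connectedComponentsWithStats(cv2.dilate(m,np.ones((5,5))))
    out=[]
    for i in range(1,n):
        v,u=np.nonzero((l==i)&(m>0)); out.append((len(u),u.mean()+x0,v.mean()+y0))
    return c,sorted(out)[::-1]
E
python3 - <<'E'
from m import *
G={}
for f,box in(('w1',(255,160,345,250)),('top0',(180,190,226,236))):
    c,g=greens(f,box); print(f,g); P=[onz(c,*q[1:],.1) for q in g[:2]]; d=P[0]-P[1]; G[f]=(c,np.mean([q[1:] for q in g[:2]],0))
    print('mid',(P[0]+P[1])/2,'ang',np.degrees(np.arctan2(d[1],d[0])),'len',np.linalg.norm(d))
print('tri',tri(*[ray(c,*q) for c,q in G.values()]))
# dark disc of knob in w1 / w2 / top
K=[]
for f,kb in(('w1',(180,165,240,235)),('top0',(229,197,257,231))):
    im,c=load(f); s=im[kb[1]:kb[3],kb[0]:kb[2]].max(2); k=max(cv2.findContours((s<80).astype(np.uint8),0,1)[0],key=cv2.contourArea)
    el=cv2.fitEllipse(cv2.convexHull(k)); p=(el[0][0]+kb[0],el[0][1]+kb[1]); K.append((c,p)); print('knob',f,p,el[1:],onz(c,*p,.084))
print('knob tri',tri(*[ray(*((c,)+p)) for c,p in K]))
# bar in w2
im,c=load('w2'); h=cv2.cvtColor(im,cv2.COLOR_RGB2HSV)
s=im.astype(int); o=((s[:,:,0]-s[:,:,2])>90)&(s[:,:,0]-s[:,:,1]>60)
for v in (200,205,210,215,220,225,230,235,238):
    u=np.nonzero(o[v,245:275])[0]; w=np.nonzero(s[v,245:275].min(1)>150)[0]
    print(v,u.min()+245 if len(u) else None,u.max()+245 if len(u) else None,w+245)
v=np.nonzero(o[185:245,250:270].any(1))[0]; print('end row',v.min()+185)
for q in [(257.5,198),(260,240)]: print(onz(c,*q,.133))
# flange/hole black blob
b=im[170:242,225:295].max(2); print(onz(c,258,207,.081))
A=cv2.resize(im[170:245,215:300],None,fx=5,fy=5,interpolation=cv2.INTER_CUBIC)
i1,_=load('w1'); B=cv2.resize(i1[165:240,180:330],None,fx=5,fy=5,interpolation=cv2.INTER_CUBIC)
cv2.imwrite('pics/k1.png',np.vstack([np.pad(A,((0,0),(0,750-425),(0,0))),B])[75:,:,::-1][:600])
E
```

```text
w1 [(19, np.float64(318.42105263157896), np.float64(177.05263157894737)), (18, np.float64(274.05555555555554), np.float64(234.27777777777777))]
mid [0.54572192 0.11869559 0.1       ] ang 144.37459973050852 len 0.10964095016087334
top0 [(10, np.float64(190.8), np.float64(225.2)), (9, np.float64(211.66666666666666), np.float64(197.44444444444446))]
mid [0.54898912 0.12087991 0.1       ] ang 144.10869355626716 len 0.11023368748323835
tri (array([0.55055848, 0.12266477, 0.08108733]), [np.float64(0.0008679674019704695), np.float64(0.0008679674019704619)])
knob w1 (210.14349555969238, 200.17848587036133) ((42.90192413330078, 46.14296340942383), 110.09632110595703) [ 0.54043787 -0.01130889  0.084     ]
knob top0 (242.30838584899902, 213.0938377380371) ((21.97651481628418, 22.488874435424805), 27.05809783935547) [ 0.54532637 -0.00980392  0.084     ]
knob tri (array([ 0.54468862, -0.01121494,  0.07455872]), [np.float64(0.0022068456947248426), np.float64(0.002206845694724837)])
200 263 263 []
205 251 265 []
210 251 265 [256 257 258 259 260]
215 251 265 [257 258 259 260]
220 252 265 [257 258 259 260]
225 252 265 [257 258 259 260]
230 252 265 [257 258 259 260]
235 252 265 [257 258 259 260]
238 252 266 [257 258 259 260]
end row 199
[ 0.5389518 -0.2710845  0.133    ]
[ 0.59302545 -0.26820397  0.133     ]
[ 0.56622234 -0.2705041   0.081     ]
```

View pics/k1.png

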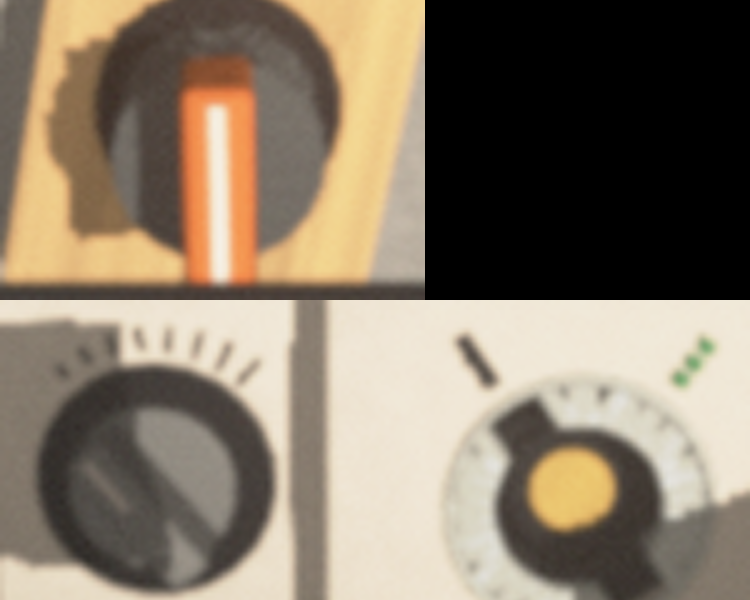

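Run:
```python
from m import *
im,c=load('w2'); 
E=onz(c,258.7,203,.133); F=onz(c,259.6,238,.133); d=(F-E)/np.linalg.norm(F-E); print('edge',E,'dir deg',np.degrees(np.arctan2(d[1],d[0])),'centre',E+.03*d)
print('width',np.linalg.norm(onz(c,252,225,.133)-onz(c,266,225,.133)))
im,t=load('top0'); s=im.astype(int); w=(s[:,:,2]>120)&(s[:,:,0]>180); w[:,:315]=0;w[:,332:]=0;w[:190]=0;w[214:]=0
v,u=np.nonzero(w); print('stripe top',len(u),u.mean(),v.mean(),onz(t,u.mean(),v.mean(),.133))
# height check of bar front end, seen from top: orange end rows
o=((s[:,:,0]-s[:,:,2])>90)&(s[:,:,0]-s[:,:,1]>60); o[:,:315]=0;o[:,332:]=0;o[:190]=0;o[214:]=0
v,u=np.nonzero(o); print(v.min(),v.max(),u.min(),u.max()); print('tri end',tri(ray(c,258.7,203),ray(t,u[v==v.max()].mean(),v.max()+.5)))
i,c1=load('w1')
for z in(.092,.1): print([onz(c1,*q,z) for q in ((246.2,230.2),(246.2,205.8))])
```

```text
edge [ 0.54520844 -0.26966388  0.133     ] dir deg 1.2308182430075554 centre [ 0.57520152 -0.26901947  0.133     ]
width 0.01716953283588244
stripe top 14 325.0 201.71428571428572 [ 0.57736427 -0.26852912  0.133     ]
193 211 322 327
tri end (array([ 0.54842578, -0.26919405,  0.12036223]), [np.float64(0.0006435128923339041), np.float64(0.0006435128923339975)])
[array([0.58667669, 0.04393468, 0.092     ]), array([0.54717509, 0.04439658, 0.092     ])]
[array([0.5835464 , 0.04426653, 0.1       ]), array([0.54472699, 0.04472045, 0.1       ])]
```

Emit:
drive_tool(
  deltas=[
    [[-0.5,24,20],[0,0,-0.5],0.6],
    [[-0.5,24,25],[0,0,-0.5],0.6],
    [[0,23.5,30],[0,0,0],0.6],
    [[0,0,35],[0,0,0],0.6],
    [[0,0,20],[0,0,0],0.6],
  ],
)

```text
clock: 3.17
ee_pos: [0.5767, -0.2644, 0.1739]
orientation: [0.7, 0.714, -0.0, -0.002]
force: [-0.9, 0.2, -1.1]
width: 0.709
```

Run:
```python
from m import *
im,c=snap('wrist','w3'); o=sensors.get_obs(); print(o['ee_pos'],o['orientation'],o['width'])
s=im.astype(int); m=((s[:,:,0]-s[:,:,2])>90)&(s[:,:,0]-s[:,:,1]>60); 
for v in range(140,384,12):
    u=np.nonzero(m[v,215:300])[0]
    if len(u): print(v,u.min()+215,u.max()+215)
print(proj(c,np.array([.5755,-.269,.133])),proj(c,np.array([.5455,-.2695,.133])))
```

```text
[ 0.574372   -0.26338281  0.16992111] [ 0.70048564  0.71364986 -0.00082136 -0.00480438] 0.6663246723239451
164 241 263
176 241 263
188 242 261
200 243 261
212 243 261
224 243 260
284 225 230
296 218 248
(np.float64(253.388743167591), np.float64(196.99523084456382)) (np.float64(253.37659021130276), np.float64(158.72562997122773))
```

Emit:
drive_tool(
  deltas=[
    [[-3,1,20],[0,0,0],0.6],
    [[-3,0,20],[0,0,0],0.6],
    [[0,0,15],[0,0,0],0.6],
    [[0,0,9],[0,0,0],0.6],
    [[0,0,0],[0,0,0],0.6],
  ],
)

```text
clock: 3.63
ee_pos: [0.5775, -0.272, 0.1123]
orientation: [0.701, 0.713, -0.0, -0.001]
force: [0.1, 0.5, 0.3]
width: 0.597
```

Emit:
drive_tool(
  deltas=[
    [[0,0,0],[0,0,0],0],
    [[0,0,0],[0,0,0],0],
    [[0,0,0],[0,0,0],0],
    [[0,0,0],[0,0,0],0],
    [[0,0,0],[0,0,0],0],
  ],
  newtons=55,
)

```text
clock: 4.05
ee_pos: [0.5788, -0.2739, 0.1138]
orientation: [0.701, 0.713, 0.0, 0.001]
force: [-0.6, 0.6, 0.1]
width: 0.306
```

Emit:
drive_tool(
  deltas=[
    [[0,0,0],[0,0,0],0],
    [[0,0,0],[0,0,0],0],
    [[0,0,0],[0,0,0],0],
    [[0,0,0],[0,0,0],0],
  ],
  newtons=55,
)

```text
clock: 4.38
ee_pos: [0.5783, -0.2737, 0.1127]
orientation: [0.701, 0.713, -0.0, -0.0]
force: [0.4, -0.3, -0.2]
width: 0.034
```

The fingers shut to 0.034 with no bar between them. I'll look.

Run:
```python
from m import *
w,c=snap('wrist','w4'); b,c2=snap('side','side4'); t,c3=snap('top','top4'); o=sensors.get_obs(); print(o['ee_pos'],o['joints'],o['width'])
A=w[:,:]; B=cv2.resize(b[220:350,220:350],(384,384),interpolation=cv2.INTER_CUBIC)
cv2.imwrite('pics/w4b.png',cv2.resize(np.hstack([A,B]),(800,343))[:,:,::-1])
print(proj(c2,o['ee_pos']),proj(c,o['ee_pos']))
```

```text
[ 0.57827527 -0.27369214  0.11270922] [-5.65218704e-01  3.14007317e-01  1.55636940e+00 -1.87038215e-06
  1.27133942e+00 -2.15224038e+00] 0.009074686483402887
(np.float64(292.2127165670854), np.float64(272.8619851146616)) (np.float64(259.5702724182946), np.float64(215.5149826888749))
```

View pics/w4b.png

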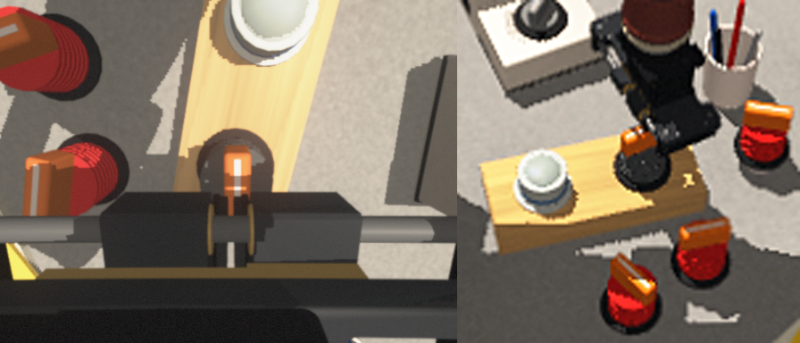

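Run:
```python
from m import *
for f in('w2','w3','w4'):
    im,c=load(f); s=im.astype(int); m=((s[:,:,0]-s[:,:,2])>90)&(s[:,:,0]-s[:,:,1]>60)
    print(f,np.array(c['cam_to_world'])[:3,3])
    for v in range(140,216,4):
        u=np.nonzero(m[v,215:300])[0]
        if len(u): print(v,u.min()+215,u.max()+215,s[v,(u.min()+u.max())//2+215].tolist())
im,c=load('w4'); A=cv2.resize(im[130:270,200:330],None,fx=4,fy=4,interpolation=cv2.INTER_CUBIC); 
b,_=load('side4'); B=cv2.resize(b[255:300,265:315],(560,560),interpolation=cv2.INTER_CUBIC)[:, :280*2]
cv2.imwrite('pics/k4.png',cv2.resize(np.hstack([A,np.vstack([B])]),(800,420))[:,:,::-1])
```

```text
w2 [ 0.4370333  -0.2706842   0.50134897]
200 263 263 [148, 84, 51]
204 251 265 [238, 140, 79]
208 251 265 [245, 237, 222]
212 251 265 [245, 237, 223]
w3 [ 0.50950807 -0.26715766  0.37210149]
156 244 261 [149, 84, 49]
160 241 263 [243, 148, 81]
164 241 263 [246, 242, 232]
168 241 263 [246, 243, 235]
172 241 263 [246, 243, 235]
176 241 263 [241, 233, 219]
180 242 263 [159, 143, 129]
184 242 261 [158, 142, 131]
188 242 261 [154, 139, 124]
192 243 261 [154, 138, 125]
196 243 260 [155, 139, 127]
200 243 261 [155, 138, 127]
204 243 260 [156, 142, 128]
208 243 261 [155, 141, 128]
212 243 261 [156, 140, 126]
w4 [ 0.5105538  -0.2757884   0.31074287]
164 262 276 [149, 86, 53]
168 256 277 [143, 84, 50]
172 252 279 [233, 129, 71]
176 251 281 [246, 163, 91]
180 251 281 [247, 245, 239]
184 251 281 [247, 245, 240]
188 251 281 [247, 245, 239]
192 251 281 [247, 245, 240]
196 252 280 [236, 224, 210]
200 252 279 [164, 146, 133]
204 252 279 [164, 148, 136]
208 252 279 [190, 172, 155]
212 251 278 [235, 223, 209]
```

View pics/k4.png

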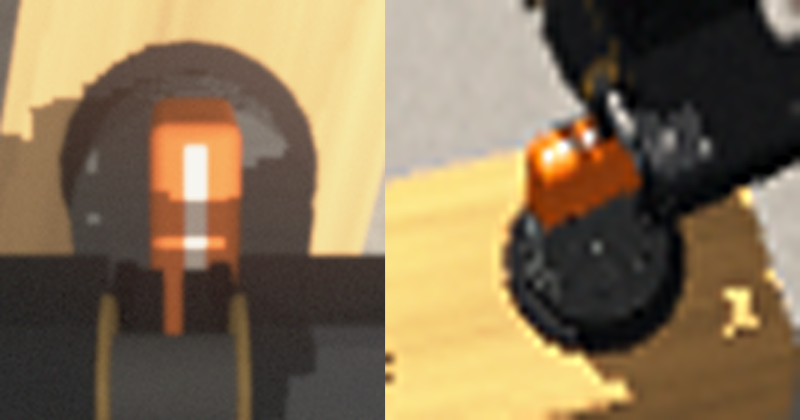

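The slit between the shut tips sits over the bar, so the tips closed above it, although the reported height says they straddle it. I'll open, go down in small steps watching the force, and check by closing.

Emit:
drive_tool(
  deltas=[
    [[0,0,0],[0,0,0],0.5],
    [[0,0,0],[0,0,0],0.5],
    [[0,0,0],[0,0,0],0.5],
    [[0,0,0],[0,0,0],0.5],
    [[0,0,0],[0,0,0],0.5],
  ],
)

```text
clock: 4.95
ee_pos: [0.5783, -0.2737, 0.1128]
orientation: [0.701, 0.713, -0.0, -0.0]
force: [0.4, -0.4, -0.7]
width: 0.305
```

Emit:
drive_tool(
  deltas=[
    [[2,-1,3],[0,0,0],0.5],
    [[2,-1,3],[0,0,0],0.5],
    [[0,0,2],[0,0,0],0.5],
    [[0,0,0],[0,0,0],0.5],
  ],
)

```text
clock: 5.28
ee_pos: [0.5757, -0.2692, 0.1038]
orientation: [0.701, 0.713, -0.0, -0.001]
force: [-0.5, 0.7, -0.7]
width: 0.49
```

Run:
```python
from m import *
w,c=snap('wrist','w5'); b,c2=snap('side','side5'); o=sensors.get_obs(); print(o['ee_pos'],o['force'],o['width'])
A=cv2.resize(w[130:270,170:360],None,fx=3,fy=3,interpolation=cv2.INTER_CUBIC); B=cv2.resize(b[245:305,255:325],(420,420),interpolation=cv2.INTER_CUBIC)[:, :230*1]
B=cv2.resize(b[250:305,265:320],(420,420),interpolation=cv2.INTER_CUBIC)
o=np.hstack([A,B]); cv2.imwrite('pics/k5.png',cv2.resize(o,(800,int(420*800/o.shape[1])))[:,:,::-1])
```

```text
[ 0.57611397 -0.26957309  0.10452406] [-1.44729067 -0.7132244  -0.7232701 ] 0.49521782482649623
```

View pics/k5.png

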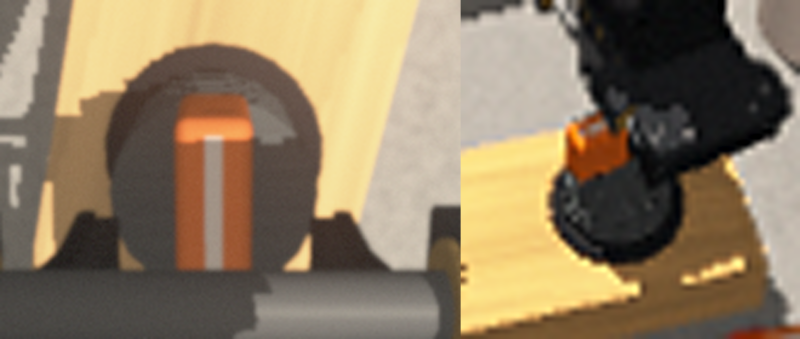

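The bar is centred between the fingers. I'll close again and read the width.

Emit:
drive_tool(
  deltas=[
    [[0,0,0],[0,0,0],0],
    [[0,0,0],[0,0,0],0],
    [[0,0,0],[0,0,0],0],
    [[0,0,0],[0,0,0],0],
    [[0,0,0],[0,0,0],0],
  ],
  newtons=55,
)

```text
clock: 5.8
ee_pos: [0.5763, -0.2698, 0.1049]
orientation: [0.701, 0.713, 0.0, 0.0]
force: [1.7, 0.5, 0.1]
width: 0.207
```

Emit:
drive_tool(
  deltas=[
    [[0,0,0],[0,0,0],0],
    [[0,0,0],[0,0,0],0],
    [[0,0,0],[0,0,0],0],
  ],
  newtons=55,
)

```text
clock: 6.05
ee_pos: [0.5762, -0.2697, 0.1048]
orientation: [0.701, 0.713, -0.0, -0.0]
force: [-0.4, 0.1, 0.9]
width: 0.03
```

Emit:
drive_tool(
  deltas=[
    [[0,0,0],[0,0,0],0.45],
    [[0,0,0],[0,0,0],0.45],
    [[0,0,0],[0,0,0],0.45],
    [[0,0,0],[0,0,0],0.45],
    [[0,0,0],[0,0,0],0.45],
  ],
)

```text
clock: 6.47
ee_pos: [0.5763, -0.2697, 0.1048]
orientation: [0.701, 0.713, 0.0, 0.0]
force: [0.6, -0.0, -0.5]
width: 0.322
```

Emit:
drive_tool(
  deltas=[
    [[0,0,0],[0,0,0],0.45],
    [[0,0,3],[0,0,0],0.45],
    [[0,0,3],[0,0,0],0.45],
    [[0,0,2],[0,0,0],0.45],
  ],
)

```text
clock: 6.8
ee_pos: [0.576, -0.2696, 0.0961]
orientation: [0.701, 0.713, -0.0, -0.0]
force: [-0.5, -0.8, -0.6]
width: 0.444
```

Emit:
drive_tool(
  deltas=[
    [[0,0,3],[0,0,0],0.45],
    [[0,0,3],[0,0,0],0.45],
    [[0,0,2],[0,0,0],0.45],
    [[0,0,0],[0,0,0],0.45],
  ],
)

```text
clock: 7.13
ee_pos: [0.5758, -0.2694, 0.0879]
orientation: [0.701, 0.713, -0.0, -0.001]
force: [0.3, -0.5, -0.1]
width: 0.449
```

Emit:
drive_tool(
  deltas=[
    [[0,0,0],[0,0,0],0],
    [[0,0,0],[0,0,0],0],
    [[0,0,0],[0,0,0],0],
    [[0,0,0],[0,0,0],0],
    [[0,0,0],[0,0,0],0],
  ],
  newtons=55,
)

```text
clock: 7.55
ee_pos: [0.5764, -0.2695, 0.0889]
orientation: [0.701, 0.713, 0.0, -0.0]
force: [0.4, 0.8, 0.3]
width: 0.196
```

Emit:
drive_tool(
  deltas=[
    [[0,0,0],[0,0,0],0],
    [[0,0,0],[0,0,0],0],
    [[0,0,0],[0,0,0],0],
  ],
  newtons=55,
)

```text
clock: 7.8
ee_pos: [0.5764, -0.2695, 0.089]
orientation: [0.701, 0.713, 0.0, 0.0]
force: [-0.5, 2.2, 1.7]
width: 0.194
```

It holds at 0.194, about 17 mm. The bite is shallow, so I'll re-grip 10 mm lower while watching the force.

Emit:
drive_tool(
  deltas=[
    [[0,0,0],[0,0,0],0.35],
    [[0,0,0],[0,0,0],0.35],
    [[0,0,3],[0,0,0],0.35],
    [[0,0,3],[0,0,0],0.35],
    [[0,0,2],[0,0,0],0.35],
  ],
)

```text
clock: 8.22
ee_pos: [0.5759, -0.2697, 0.0801]
orientation: [0.701, 0.713, -0.0, -0.0]
force: [-0.8, 0.0, -0.8]
width: 0.347
```

Emit:
drive_tool(
  deltas=[
    [[0,0,2],[0,0,0],0.35],
    [[0,0,1],[0,0,0],0.35],
    [[0,0,0],[0,0,0],0],
    [[0,0,0],[0,0,0],0],
    [[0,0,0],[0,0,0],0],
  ],
)

```text
clock: 8.63
ee_pos: [0.5763, -0.2697, 0.0779]
orientation: [0.701, 0.713, 0.0, 0.0]
force: [0.1, 2.6, 0.7]
width: 0.203
```

Emit:
drive_tool(
  deltas=[
    [[0,0,0],[0,0,0],0],
    [[0,0,0],[0,0,0],0],
    [[0,0,0],[0,0,0],0],
    [[0,0,0],[0,0,0],0],
  ],
  newtons=60,
)

```text
clock: 8.97
ee_pos: [0.5764, -0.2696, 0.0779]
orientation: [0.701, 0.713, 0.0, 0.0]
force: [1.0, -0.0, -0.3]
width: 0.203
```

Firm grip at 0.203, which is 18 mm, as the bar should be. Next I'll lift it, then move so that the camera looks straight down on the socket.

Emit:
drive_tool(
  deltas=[
    [[0,0,-15],[0,0,0],0],
    [[0,0,-30],[0,0,0],0],
    [[0,0,-40],[0,0,0],0],
    [[0,0,-40],[0,0,0],0],
    [[0,0,-40],[0,0,0],0],
  ],
)

```text
clock: 9.38
ee_pos: [0.5752, -0.2692, 0.2429]
orientation: [0.701, 0.713, -0.0, -0.001]
force: [0.2, -1.5, -4.2]
width: 0.198
```

Emit:
drive_tool(
  deltas=[
    [[30,4,0],[0,0,0],0],
    [[40,4,0],[0,0,0],0],
    [[40,4,0],[0,0,0],0],
    [[40,4,0],[0,0,0],0],
    [[40,4,0],[0,0,0],0],
  ],
)

```text
clock: 9.8
ee_pos: [0.5922, -0.0778, 0.2417]
orientation: [0.702, 0.713, -0.001, -0.001]
force: [0.7, 0.2, -4.8]
width: 0.202
```

Emit:
drive_tool(
  deltas=[
    [[40,4,0],[0,0,0],0],
    [[40,4,0],[0,0,0],0],
    [[40,4,0],[0,0,0],0],
    [[40,4,0],[0,0,0],0],
    [[39,4,0],[0,0,1],0],
  ],
)

```text
clock: 10.22
ee_pos: [0.609, 0.1218, 0.2417]
orientation: [0.707, 0.707, -0.001, -0.001]
force: [0.4, -0.3, -3.1]
width: 0.201
```

Run:
```python
from m import *
o=sensors.get_obs(); print(o['ee_pos'],o['orientation'],o['force'],o['width'],o['dq'].round(3)); w,c=snap('wrist','w6'); print(np.array(c['cam_to_world'])[:3,3])
print(proj(c,np.array([.546,.119,.1])))
cv2.imwrite('pics/w6b.png',cv2.resize(w,(768,576),interpolation=cv2.INTER_CUBIC)[:,:,::-1])
```

```text
[0.6090396  0.12181016 0.24169843] [ 7.07484835e-01  7.06727952e-01 -7.37496875e-04 -5.15586248e-04] [ 0.36612423 -0.28215561 -3.08749125] 0.2012347148866581 [ 0.757  0.289 -0.327 -0.005  0.031  0.984]
[0.54164412 0.12096002 0.43986698]
(np.float64(256.40003055004837), np.float64(113.65257580831242))
```

View pics/w6b.png

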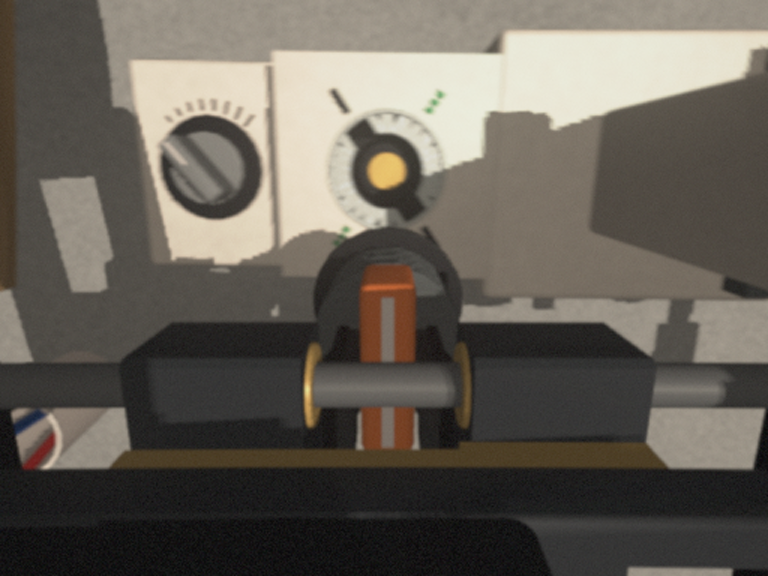

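Lamp is held upright. The ring centre is at about (386,169) in ×1.5 pixels, right under the camera, green marks at (435,102) and (342,236), black marks at (339,100) and (431,237). Now the measurement, with the arm settled.

Run:
```python
from m import *
o=sensors.get_obs(); w,c=snap('wrist','w7'); o=sensors.get_obs();w,c=snap('wrist','w7'); print(o['ee_pos'],o['dq'].round(3)); cp=np.array(c['cam_to_world'])[:3,3];print(cp)
g=greens('w7',(215,50,305,165))[1]; print('green',g)
P=[onz(c,*q[1:],.1) for q in g[:2]]; d=P[0]-P[1]; print('mid',(P[0]+P[1])/2,'len',np.linalg.norm(d),'ang',np.degrees(np.arctan2(d[1],d[0])))
s=w.astype(int)
h=cv2.cvtColor(w,cv2.COLOR_RGB2HSV); m=cv2.inRange(h,(15,100,120),(30,255,255))[95:130,240:275]; v,u=np.nonzero(m); e=cv2.minEnclosingCircle(np.c_[u,v].astype(np.float32)); p=(e[0][0]+240,e[0][1]+95); print('gold',p,e[1],onz(c,*p,.1),onz(c,*p,.07))
b=(w.max(2)<70).astype(np.uint8); b[:40]=0;b[170:]=0;b[:,:210]=0;b[:,310:]=0
n,l,st,ce=cv2.connectedComponentsWithStats(b)
for i in range(1,n):
    if st[i,4]>8: print(st[i],ce[i],onz(c,*ce[i],.1))
cols=[]
for v in (195,200,205,210,215,220,225,230):
    o2=(s[v,:,0]-s[v,:,2]>40)&(s[v,:,0]-s[v,:,1]>25); u=np.nonzero(o2[225:295])[0]+225; cols.append((v,u.min(),u.max()))
print(cols); col=s[160:215,250,0]; print(col.tolist())
```

```text
[0.60879118 0.12624103 0.24154248] [-0.077 -0.013  0.019 -0.077  0.007 -0.077]
[0.54144585 0.12435956 0.43970362]
green [(68, np.float64(282.7647058823529), np.float64(68.26470588235294)), (23, np.float64(221.65217391304347), np.float64(155.6086956521739))]
mid [0.54555529 0.11813964 0.1       ] len 0.10839948761403528 ang 144.31982525295905
gold (251.06317710876465, 113.74187660217285) 12.787103652954102 [0.54584838 0.11801388 0.1       ] [0.54623718 0.11745348 0.07      ]
[ 227   81   50   67 1110] [254.75765766 118.13693694] [0.55026362 0.12185809 0.1       ]
[221 151  75  19 888] [258.18130631 161.84121622] [0.59609799 0.12568573 0.1       ]
[(195, np.int64(240), np.int64(276)), (200, np.int64(240), np.int64(276)), (205, np.int64(240), np.int64(276)), (210, np.int64(240), np.int64(276)), (215, np.int64(240), np.int64(276)), (220, np.int64(240), np.int64(276)), (225, np.int64(240), np.int64(276)), (230, np.int64(240), np.int64(276))]
[63, 59, 59, 55, 52, 53, 60, 67, 66, 56, 61, 69, 68, 62, 64, 76, 89, 97, 102, 102, 102, 105, 107, 105, 108, 108, 110, 112, 123, 146, 173, 188, 164, 131, 118, 115, 121, 119, 120, 118, 118, 118, 117, 119, 117, 117, 121, 116, 118, 120, 120, 119, 119, 117, 119]
```

Run:
```python
from m import *
w,c=load('w7'); tcp=np.array([.60879,.12624,.24154])
for z in(.291,.2966):
    E=onz(c,258,190.5,z); F=onz(c,258,230,z); print(z,E-tcp,F-tcp,'centre rel',E[:2]+[.03,0]-tcp[:2])
o=sensors.get_obs(); print(o['ee_pos'],R.from_quat(o['orientation']).as_matrix().round(4).tolist(),o['width'],o['clock'])
```

```text
0.291 [-0.02948025 -0.00130671  0.04946   ] [-0.0091967  -0.00119222  0.04946   ] centre rel [ 0.00051975 -0.00130671]
0.2966 [-0.03090616 -0.00132831  0.05506   ] [-0.01138647 -0.00121814  0.05506   ] centre rel [-0.00090616 -0.00132831]
[0.60892813 0.12301635 0.2414805 ] [[-0.0038, 1.0, -0.0022], [1.0, 0.0038, 0.0002], [0.0002, -0.0022, -1.0]] 0.20598883402479637 10.3667
```

Socket measured at (0.5456, 0.118), locked line at -35.7°, entry line at 34.3°. I'll move over it and turn to the entry line.

Emit:
drive_tool(
  deltas=[
    [[0,-32,0],[0,0,0],0],
    [[0,-31,0],[0,0,-6],0],
    [[0,0,0],[0,0,-7],0],
    [[0,0,0],[0,0,-7],0],
    [[0,0,0],[0,0,-7],0],
  ],
)

```text
clock: 10.78
ee_pos: [0.546, 0.1186, 0.2421]
orientation: [0.521, 0.854, -0.001, -0.0]
force: [0.8, -0.5, -4.4]
width: 0.201
```

Emit:
drive_tool(
  deltas=[
    [[0,0,10],[0,0,-7],0],
    [[0,0,10],[0,0,0],0],
    [[0,0,0],[0,0,0],0],
    [[0,0,0],[0,0,0],0],
    [[0,0,0],[0,0,0],0],
  ],
)

```text
clock: 11.2
ee_pos: [0.5468, 0.1195, 0.2225]
orientation: [0.471, 0.882, -0.0, -0.0]
force: [-0.7, -0.6, -4.1]
width: 0.201
```

```bash
cat > st.py <<'E'
from m import *
import sys
o=sensors.get_obs(); M=R.from_quat(o['orientation']).as_matrix(); e=o['ee_pos']
print('t',round(o['clock'],2),'p',e.round(4),'yaw',np.degrees(np.arctan2(M[1,0],M[0,0])).round(2),'tilt',M[:2,2].round(4),'F',o['force'].round(1),'T',o['ft_torque'].round(2),'w',round(o['width'],3),'dq',abs(o['dq']).max().round(3))
if len(sys.argv)>2:
    t=np.array([float(sys.argv[1]),float(sys.argv[2]),e[2]]); print('tool delta mm',(M.T@(t-e)*1000).round(1))
E
python3 st.py .5457 .1190
```

```text
t 11.2 p [0.5468 0.1195 0.2225] yaw 123.76 tilt [-0.0008 -0.0002] F [-0.7 -0.6 -4.1] T [ 0.09  0.02 -0.02] w 0.201 dq 0.015
tool delta mm [ 0.2 -1.2  0. ]
```

Emit:
drive_tool(
  deltas=[
    [[0,-1.2,20],[0,0,-0.5],0],
    [[0,0,20],[0,0,0],0],
    [[0,0,10],[0,0,0],0],
    [[0,0,5],[0,0,0],0],
    [[0,0,3],[0,0,0],0],
  ],
)

```text
clock: 11.62
ee_pos: [0.5457, 0.1192, 0.1643]
orientation: [0.466, 0.885, -0.0, -0.0]
force: [-0.0, -0.3, -4.2]
width: 0.205
```

Emit:
drive_tool(
  deltas=[
    [[0,0,2],[0,0,0],0],
    [[0,0,2],[0,0,0],0],
    [[0,0,2],[0,0,0],0],
    [[0,0,2],[0,0,0],0],
    [[0,0,0],[0,0,0],0],
  ],
)

```text
clock: 12.03
ee_pos: [0.5459, 0.1193, 0.1568]
orientation: [0.466, 0.885, 0.0, 0.0]
force: [-0.6, 0.1, -4.5]
width: 0.201
```

```bash
python3 st.py .5457 .1190
```

```text
t 12.03 p [0.5459 0.1193 0.1568] yaw 124.43 tilt [0.0001 0.    ] F [-0.6  0.1 -4.5] T [ 0.09  0.08 -0.05] w 0.201 dq 0.006
tool delta mm [-0.1 -0.4 -0. ]
```

Emit:
drive_tool(
  deltas=[
    [[0,0,1.5],[0,0,0],0],
    [[0,0,1.5],[0,0,0],0],
    [[0,0,1.5],[0,0,0],0],
    [[0,0,1.5],[0,0,0],0],
    [[0,0,0],[0,0,0],0],
  ],
)

```text
clock: 12.45
ee_pos: [0.5456, 0.1193, 0.1503]
orientation: [0.466, 0.885, -0.0, -0.0]
force: [0.4, 0.1, -3.4]
width: 0.203
```

Emit:
drive_tool(
  deltas=[
    [[0,0,1.5],[0,0,0],0],
    [[0,0,1.5],[0,0,0],0],
    [[0,0,1],[0,0,0],0],
    [[0,0,0],[0,0,0],0],
  ],
)

```text
clock: 12.78
ee_pos: [0.5457, 0.1193, 0.1464]
orientation: [0.466, 0.885, -0.0, -0.0]
force: [0.6, 0.0, -4.2]
width: 0.197
```

```bash
python3 st.py .5457 .1190
```

```text
t 12.78 p [0.5457 0.1193 0.1464] yaw 124.43 tilt [-0.0005 -0.0001] F [ 0.6  0.  -4.2] T [-0.01  0.08  0.06] w 0.197 dq 0.005
tool delta mm [-0.2 -0.2  0. ]
```

Emit:
drive_tool(
  deltas=[
    [[0,0,1],[0,0,0],0],
    [[0,0,1],[0,0,0],0],
    [[0,0,1],[0,0,0],0],
    [[0,0,1],[0,0,0],0],
    [[0,0,0],[0,0,0],0],
  ],
)

```text
clock: 13.2
ee_pos: [0.5458, 0.1193, 0.1425]
orientation: [0.466, 0.885, -0.0, -0.0]
force: [-0.4, 0.7, -4.4]
width: 0.201
```

Emit:
drive_tool(
  deltas=[
    [[0,0,1],[0,0,0],0],
    [[0,0,1],[0,0,0],0],
    [[0,0,1],[0,0,0],0],
    [[0,0,0],[0,0,0],0],
  ],
)

```text
clock: 13.53
ee_pos: [0.5463, 0.1194, 0.1405]
orientation: [0.466, 0.885, 0.0, 0.0]
force: [-0.5, 0.0, 1.7]
width: 0.2
```

```bash
python3 st.py .5457 .1190
```

```text
t 13.53 p [0.5463 0.1194 0.1405] yaw 124.44 tilt [0.001  0.0002] F [-0.5  0.   1.7] T [ 0.09  0.32 -0.01] w 0.2 dq 0.002
tool delta mm [ 0.  -0.7 -0. ]
```

Force rises from 0.142 just as predicted for the spring plate, so the lugs are in the slots. Pushing down.

Emit:
drive_tool(
  deltas=[
    [[0,0,1.5],[0,0,0],0],
    [[0,0,1.5],[0,0,0],0],
    [[0,0,1.5],[0,0,0],0],
    [[0,0,1],[0,0,0],0],
    [[0,0,0],[0,0,0],0],
  ],
)

```text
clock: 13.95
ee_pos: [0.5465, 0.1195, 0.1352]
orientation: [0.466, 0.885, 0.001, 0.001]
force: [-1.3, 0.8, 7.9]
width: 0.196
```

Emit:
drive_tool(
  deltas=[
    [[0,0,1],[0,0,0],0],
    [[0,0,1],[0,0,0],0],
    [[0,0,0],[0,0,0],0],
    [[0,0,0],[0,0,0],0],
  ],
)

```text
clock: 14.28
ee_pos: [0.5467, 0.1195, 0.1338]
orientation: [0.466, 0.885, 0.001, 0.001]
force: [-2.7, 0.3, 8.7]
width: 0.198
```

```bash
python3 st.py .5457 .1190
```

```text
t 14.28 p [0.5467 0.1195 0.1338] yaw 124.44 tilt [0.0019 0.0004] F [-2.7  0.3  8.7] T [0.17 0.85 0.01] w 0.198 dq 0.003
tool delta mm [ 0.1 -1.1 -0. ]
```

Emit:
drive_tool(
  deltas=[
    [[0,0,1],[0,0,0],0],
    [[0,0,1],[0,0,0],0],
    [[0,0,1],[0,0,0],0],
    [[0,0,0],[0,0,0],0],
    [[0,0,0],[0,0,0],0],
  ],
)

```text
clock: 14.7
ee_pos: [0.5471, 0.1198, 0.1328]
orientation: [0.466, 0.885, 0.001, 0.001]
force: [-6.9, 0.3, 18.5]
width: 0.205
```

```bash
python3 st.py .5457 .1190
```

```text
t 14.7 p [0.5471 0.1198 0.1328] yaw 124.45 tilt [0.0031 0.0007] F [-6.9  0.3 18.5] T [0.11 1.72 0.01] w 0.205 dq 0.001
tool delta mm [ 0.1 -1.6 -0. ]
```

Flange is on the ring, force jumped. Turning clockwise (+ about tool z), easing the sideways load.

Emit:
drive_tool(
  deltas=[
    [[0,-0.8,0],[0,0,0],0],
    [[0,0,0],[0,0,5],0],
    [[0,0,0],[0,0,5],0],
    [[0,0,0],[0,0,5],0],
    [[0,0,0],[0,0,0],0],
  ],
)

```text
clock: 15.12
ee_pos: [0.5481, 0.1184, 0.1329]
orientation: [0.579, 0.815, 0.002, 0.003]
force: [-0.7, -1.6, 14.8]
width: 0.2
```

```bash
python3 st.py .5460 .1192
```

```text
t 15.12 p [0.5481 0.1184 0.1329] yaw 109.17 tilt [ 0.0066 -0.0008] F [-0.7 -1.6 14.8] T [-0.39  0.61 -0.04] w 0.2 dq 0.116
tool delta mm [ 1.5 -1.7 -0. ]
```

Emit:
drive_tool(
  deltas=[
    [[0,0,0.5],[0,0,6],0],
    [[0,0,0],[0,0,6],0],
    [[0,0,0],[0,0,6],0],
    [[0,0,0],[0,0,6],0],
    [[0,0,0],[0,0,0],0],
  ],
)

```text
clock: 15.53
ee_pos: [0.5481, 0.1179, 0.1329]
orientation: [0.737, 0.676, 0.002, 0.003]
force: [-1.5, -2.7, 17.9]
width: 0.203
```

```bash
python3 st.py .5460 .1192
```

```text
t 15.53 p [0.5481 0.1179 0.1329] yaw 85.12 tilt [ 0.0065 -0.0015] F [-1.5 -2.7 17.9] T [-0.56  0.92 -0.05] w 0.203 dq 0.138
tool delta mm [ 1.1 -2.2 -0. ]
```

Forces are fine. 30.8° more to the locked line.

Emit:
drive_tool(
  deltas=[
    [[0,0,0],[0,0,6.5],0],
    [[0,0,0],[0,0,6.5],0],
    [[0,0,0],[0,0,6.5],0],
    [[0,0,0],[0,0,6.5],0],
    [[0,0,0],[0,0,5],0],
  ],
)

```text
clock: 15.95
ee_pos: [0.5477, 0.118, 0.1329]
orientation: [0.891, 0.455, 0.002, 0.002]
force: [-4.6, -3.2, 19.2]
width: 0.2
```

Emit:
drive_tool(
  deltas=[
    [[0,0,0],[0,0,0],0],
    [[0,0,0],[0,0,0],0],
  ],
)

```text
clock: 16.12
ee_pos: [0.5478, 0.1182, 0.1329]
orientation: [0.889, 0.457, 0.002, 0.002]
force: [-2.6, -2.2, 18.3]
width: 0.199
```

```bash
python3 st.py .5460 .1192
```

```text
t 16.12 p [0.5478 0.1182 0.1329] yaw 54.4 tilt [ 0.006  -0.0009] F [-2.6 -2.2 18.3] T [-0.49  1.11 -0.03] w 0.199 dq 0.011
tool delta mm [-0.2 -2.1 -0. ]
```

Emit:
drive_tool(
  deltas=[
    [[0,0,-2],[0,0,0],0],
    [[0,0,-2],[0,0,0],0],
    [[0,0,-2],[0,0,0],0],
    [[0,0,-2],[0,0,0],0],
    [[0,0,0],[0,0,0],0],
  ],
)

```text
clock: 16.53
ee_pos: [0.5465, 0.1186, 0.1375]
orientation: [0.889, 0.457, 0.001, 0.001]
force: [2.3, -1.2, 2.3]
width: 0.204
```

```bash
python3 st.py .5460 .1192
```

```text
t 16.53 p [0.5465 0.1186 0.1375] yaw 54.42 tilt [ 0.003  -0.0002] F [ 2.3 -1.2  2.3] T [-0.28 -0.4  -0.  ] w 0.204 dq 0.003
tool delta mm [ 0.2 -0.8 -0. ]
```

Now a small pull of 2.5 mm, to see whether the pockets hold the lamp.

Emit:
drive_tool(
  deltas=[
    [[0,0,-1],[0,0,0],0],
    [[0,0,-1],[0,0,0],0],
    [[0,0,-0.5],[0,0,0],0],
    [[0,0,0],[0,0,0],0],
  ],
)

```text
clock: 16.87
ee_pos: [0.5461, 0.1184, 0.1375]
orientation: [0.889, 0.457, 0.001, 0.001]
force: [8.8, -1.0, -9.6]
width: 0.204
```

```bash
python3 st.py .5460 .1192
```

```text
t 16.87 p [0.5461 0.1184 0.1375] yaw 54.42 tilt [ 0.0014 -0.0005] F [ 8.8 -1.  -9.6] T [-0.13 -1.73  0.03] w 0.204 dq 0.003
tool delta mm [ 0.6 -0.5 -0. ]
```

It's held at 0.1375 with a net pull of about 5 N, so it is locked. Releasing and rising clear.

Emit:
drive_tool(
  deltas=[
    [[0,0,1],[0,0,0],0.45],
    [[0,0,0.5],[0,0,0],0.45],
    [[0,0,0],[0,0,0],0.45],
    [[0,0,0],[0,0,0],0.45],
    [[0,0,0],[0,0,0],0.45],
  ],
)

```text
clock: 17.28
ee_pos: [0.545, 0.1189, 0.1378]
orientation: [0.889, 0.457, -0.0, -0.0]
force: [-0.1, 0.3, -0.1]
width: 0.427
```

Emit:
drive_tool(
  deltas=[
    [[0,0,-5],[0,0,0],0.45],
    [[0,0,-25],[0,0,0],0.45],
    [[0,0,-40],[0,0,0],0.45],
    [[0,0,-30],[0,0,-6],0.45],
    [[0,0,0],[0,0,-7],0.45],
  ],
)

```text
clock: 17.7
ee_pos: [0.5491, 0.1193, 0.2466]
orientation: [0.83, 0.557, 0.005, 0.003]
force: [1.1, 0.6, 0.2]
width: 0.449
```

Emit:
drive_tool(
  deltas=[
    [[0,0,0],[0,0,-7],0.45],
    [[0,0,0],[0,0,-7],0.45],
    [[0,0,0],[0,0,-7],0.45],
    [[-40,0,0],[0,0,-1.6],0.45],
    [[-40,0,0],[0,0,0],0.45],
  ],
)

```text
clock: 18.12
ee_pos: [0.544, 0.0398, 0.2384]
orientation: [0.705, 0.71, 0.0, 0.0]
force: [0.9, 0.2, 0.4]
width: 0.452
```

Emit:
drive_tool(
  deltas=[
    [[-35,25,0],[0,0,0],0.45],
    [[-15,40,0],[0,0,0],0.45],
    [[0,0,0],[0,0,0],0.45],
    [[0,0,0],[0,0,0],0.45],
  ],
)

```text
clock: 18.45
ee_pos: [0.6079, -0.0109, 0.2359]
orientation: [0.708, 0.707, -0.001, -0.001]
force: [-0.3, 0.9, 0.7]
width: 0.446
```

```bash
python3 st.py .5457 -.0115
python3 - <<'E'
from m import *
w,c=snap('wrist','w8'); 
for p in [(.5455,-.0115,.084),(.5455,-.0115,.114),(.5456,.119,.195)]: print(proj(c,np.array(p)))
A=cv2.resize(w[:200,160:420],None,fx=3,fy=3,interpolation=cv2.INTER_CUBIC); cv2.imwrite('pics/w8b.png',A[:,:,::-1])
E
```

```text
t 18.45 p [ 0.6079 -0.0109  0.2359] yaw 89.91 tilt [-0.0034  0.0007] F [-0.3  0.9  0.7] T [ 0.02  0.02 -0.02] w 0.446 dq 0.071
tool delta mm [ -0.7 -62.2   0.2]
(np.float64(258.3096047278093), np.float64(114.43090590049142))
(np.float64(258.3412361942123), np.float64(114.85635814493658))
(np.float64(438.0351500613747), np.float64(116.06638202900386))
```

View pics/w8b.png

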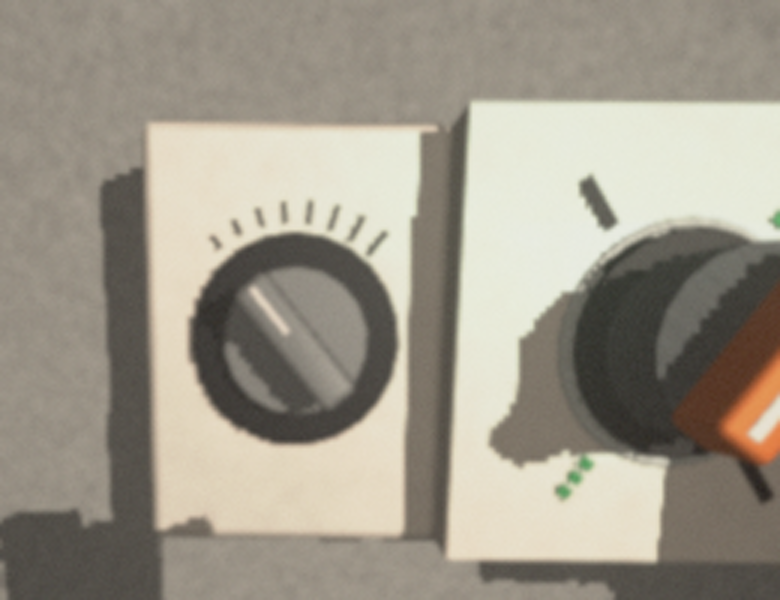

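The view shows the lamp's bar in line with the green marks. The knob centre is at (294,338) in the ×3 crop, bar at about 36°, pointer up-left. I'll align with it and go down in steps.

Emit:
drive_tool(
  deltas=[
    [[0,-32,0],[0,0,0],0.45],
    [[0,-32,0],[0,0,-7],0.45],
    [[0,0,15],[0,0,-7],0.45],
    [[0,0,15],[0,0,-7],0.45],
    [[0,0,15],[0,0,-7],0.45],
  ],
)

```text
clock: 18.92
ee_pos: [0.5429, -0.0085, 0.1945]
orientation: [0.512, 0.859, 0.001, 0.002]
force: [0.6, -0.4, -0.2]
width: 0.448
```

Emit:
drive_tool(
  deltas=[
    [[0,0,15],[0,0,-7],0.45],
    [[0,0,15],[0,0,-1.4],0.45],
    [[0,0,15],[0,0,0],0.45],
    [[0,0,0],[0,0,0],0.45],
    [[0,0,0],[0,0,0],0.45],
  ],
)

```text
clock: 19.33
ee_pos: [0.5425, -0.0087, 0.1483]
orientation: [0.45, 0.893, 0.0, -0.0]
force: [0.2, 0.7, 0.5]
width: 0.455
```

```bash
python3 st.py .5435 -.0112
```

```text
t 19.33 p [ 0.5425 -0.0087  0.1483] yaw 126.5 tilt [-0.0003  0.0002] F [0.2 0.7 0.5] T [ 0.08  0.01 -0.02] w 0.455 dq 0.04
tool delta mm [-2.6 -0.7 -0. ]
```

Emit:
drive_tool(
  deltas=[
    [[-2.5,-0.7,20],[0,0,0],0.45],
    [[0,0,20],[0,0,0],0.45],
    [[0,0,15],[0,0,0],0.45],
    [[0,0,10],[0,0,0],0.45],
    [[0,0,8],[0,0,0],0.45],
  ],
)

```text
clock: 19.75
ee_pos: [0.5448, -0.0118, 0.0754]
orientation: [0.45, 0.893, 0.0, 0.001]
force: [-1.2, -0.2, 0.6]
width: 0.452
```

Emit:
drive_tool(
  deltas=[
    [[0,0,5],[0,0,0],0.45],
    [[0,0,4],[0,0,0],0.45],
    [[0,0,0],[0,0,0],0],
    [[0,0,0],[0,0,0],0],
    [[0,0,0],[0,0,0],0],
  ],
  newtons=40,
)

```text
clock: 20.17
ee_pos: [0.545, -0.0122, 0.0666]
orientation: [0.451, 0.893, 0.0, 0.001]
force: [0.0, -0.4, -0.1]
width: 0.304
```

Emit:
drive_tool(
  deltas=[
    [[0,0,0],[0,0,0],0],
    [[0,0,0],[0,0,0],0],
    [[0,0,0],[0,0,0],0],
    [[0,0,0],[0,0,0],0],
  ],
  newtons=40,
)

```text
clock: 20.5
ee_pos: [0.5444, -0.0116, 0.0664]
orientation: [0.451, 0.893, 0.0, -0.0]
force: [-3.7, 3.3, 5.4]
width: 0.156
```

```bash
python3 st.py .5435 -.0112
```

```text
t 20.5 p [ 0.5444 -0.0116  0.0664] yaw 126.44 tilt [0.     0.0008] F [-3.7  3.3  5.4] T [ 0.67  0.63 -0.04] w 0.156 dq 0.002
tool delta mm [ 0.8 -0.5  0. ]
```

Gripped: 0.156 is 13.6 mm, matching the 14 mm bar. Turning clockwise.

Emit:
drive_tool(
  deltas=[
    [[0,0,0],[0,0,4],0],
    [[0,0,0],[0,0,6],0],
    [[0,0,0],[0,0,6],0],
    [[0,0,0],[0,0,6],0],
    [[0,0,0],[0,0,6],0],
  ],
)

```text
clock: 20.92
ee_pos: [0.5442, -0.0111, 0.0663]
orientation: [0.655, 0.756, 0.0, -0.001]
force: [-3.3, 5.6, 6.8]
width: 0.156
```

```bash
python3 st.py .5435 -.0112
```

```text
t 20.92 p [ 0.5442 -0.0111  0.0663] yaw 98.15 tilt [-0.0003  0.0015] F [-3.3  5.6  6.8] T [1.02 0.68 0.13] w 0.156 dq 1.248
tool delta mm [-0.  -0.7  0. ]
```

Emit:
drive_tool(
  deltas=[
    [[0,0,0],[0,0,6],0],
    [[0,0,0],[0,0,6],0],
    [[0,0,0],[0,0,6],0],
    [[0,0,0],[0,0,6],0],
    [[0,0,0],[0,0,6],0],
  ],
)

```text
clock: 21.33
ee_pos: [0.5443, -0.0105, 0.0664]
orientation: [0.828, 0.56, 0.001, -0.001]
force: [-2.2, 8.3, 6.7]
width: 0.159
```

Emit:
drive_tool(
  deltas=[
    [[0,0,0],[0,0,6],0],
    [[0,0,0],[0,0,6],0],
    [[0,0,0],[0,0,6],0],
    [[0,0,0],[0,0,4],0],
    [[0,0,0],[0,0,0],0],
  ],
)

```text
clock: 21.75
ee_pos: [0.5445, -0.0102, 0.0663]
orientation: [0.92, 0.393, 0.001, -0.001]
force: [-2.1, 8.3, 6.6]
width: 0.161
```

```bash
python3 st.py .5435 -.0112
```

```text
t 21.75 p [ 0.5445 -0.0102  0.0663] yaw 46.28 tilt [0.0003 0.0027] F [-2.1  8.3  6.6] T [1.38 0.42 0.46] w 0.161 dq 0.102
tool delta mm [-1.4 -0.  -0. ]
```

A torque of 0.46 N m after 80° means the stop is reached. Releasing and rising.

Emit:
drive_tool(
  deltas=[
    [[0,0,0],[0,0,-1],0.45],
    [[0,0,0],[0,0,0],0.45],
    [[0,0,0],[0,0,0],0.45],
    [[0,0,0],[0,0,0],0.45],
    [[0,0,-5],[0,0,0],0.45],
  ],
)

```text
clock: 22.17
ee_pos: [0.5434, -0.0123, 0.0698]
orientation: [0.916, 0.402, -0.001, -0.0]
force: [-0.7, 0.5, -1.0]
width: 0.419
```

Emit:
drive_tool(
  deltas=[
    [[0,0,-30],[0,0,0],0.45],
    [[0,0,-40],[0,0,0],0.45],
    [[0,0,-40],[0,0,0],0.45],
    [[0,0,-40],[0,0,-7],0.45],
    [[0,0,-20],[0,0,-7],0.45],
  ],
)

```text
clock: 22.58
ee_pos: [0.5465, -0.0127, 0.2472]
orientation: [0.858, 0.513, 0.003, 0.003]
force: [1.4, -0.4, 0.3]
width: 0.448
```

Emit:
drive_tool(
  deltas=[
    [[0,0,0],[0,0,-7],0.45],
    [[0,0,0],[0,0,-7],0.45],
    [[0,0,0],[0,0,-7],0.45],
    [[-5,38,0],[0,0,-7],0.45],
    [[-5,38,0],[0,0,-1.7],0.45],
  ],
)

```text
clock: 23.0
ee_pos: [0.6188, -0.028, 0.2413]
orientation: [0.698, 0.716, -0.0, 0.0]
force: [1.4, -0.4, 0.8]
width: 0.45
```

Emit:
drive_tool(
  deltas=[
    [[0,0,0],[0,0,0],0.45],
    [[0,0,0],[0,0,0],0.45],
    [[0,0,0],[0,0,0],0.45],
    [[0,0,0],[0,0,0],0.45],
  ],
)

```text
clock: 23.33
ee_pos: [0.6188, -0.0274, 0.2416]
orientation: [0.7, 0.714, 0.0, 0.0]
force: [-0.7, -0.2, -0.4]
width: 0.448
```

```bash
python3 st.py
python3 - <<'E'
from m import *
w,c=snap('wrist','w9'); A=cv2.resize(w[:210,150:450],None,fx=2.6,fy=2.6,interpolation=cv2.INTER_CUBIC); cv2.imwrite('pics/w9b.png',A[:,:,::-1])
c,g=greens('w9',(290,40,460,200)); print(g)
s=w.astype(int); m=((s[:,:,0]-s[:,:,2])>60)&(s[:,:,0]-s[:,:,1]>40); m[:, :300]=0; m[220:]=0; v,u=np.nonzero(m)
st=(s.min(2)>130)&(cv2.dilate(m.astype(np.uint8),np.ones((7,7)))>0)&(cv2.erode(cv2.morphologyEx(m.astype(np.uint8),3,np.ones((9,9))),np.ones((5,5)))>0)
v,u=np.nonzero(st); print(len(u)); l=cv2.fitLine(np.c_[u,v].astype(np.float32),2,0,.01,.01).ravel()
for z in(.193,):
    a=onz(c,l[2]-10*l[0],l[3]-10*l[1],z); b=onz(c,l[2]+10*l[0],l[3]+10*l[1],z); d=b-a; print('bar ang',np.degrees(np.arctan2(d[1],d[0])),onz(c,u.mean(),v.mean(),z))
E
```

```text
t 23.33 p [ 0.6188 -0.0274  0.2416] yaw 91.11 tilt [ 0.0006 -0.0002] F [-0.7 -0.2 -0.4] T [0.03 0.07 0.  ] w 0.448 dq 0.02
[(94, np.float64(441.97872340425533), np.float64(59.648936170212764)), (62, np.float64(366.85483870967744), np.float64(149.16129032258064))]
478
bar ang 144.45338044714111 [0.54500782 0.11864309 0.193     ]
```

View pics/w9b.png

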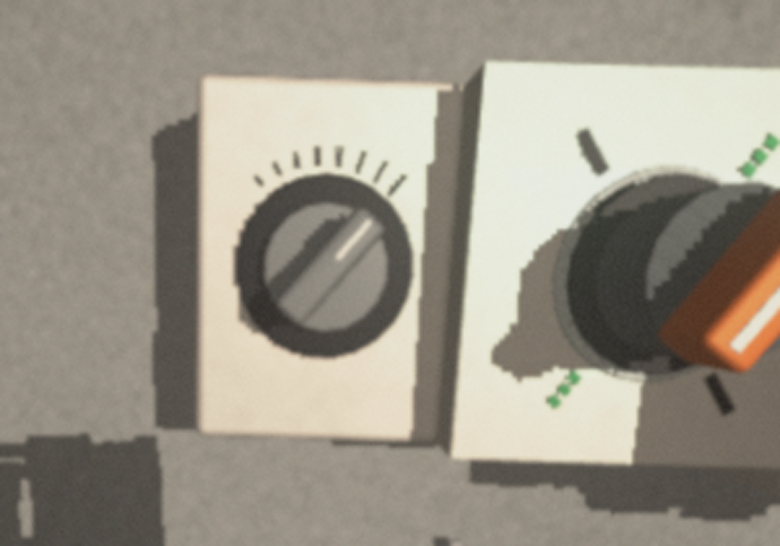

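The knob pointer, at (355,235), is at the last tick. The lamp bar is at 144.5°, against 144.3° for the green marks, and centred to about 1 mm. The gripper is clear, so I'm handing in.

```bash
python3 -c "
from workcell import r; print(r.job_done())"
```

```text
the job is handed in; nothing more can be done
None
```

The lamp with the orange grip is locked in the bayonet socket and the brightness knob is turned to full. I handed the job in at about 23 s of the 54 s allowed; no verdict is reported.

**Lamp:** I took it from the rack, put the lugs in the slots and pushed it down to the ring, with about 22 N at the tool. I then turned it 70° clockwise and let it spring up. It stayed put under a net pull of about 5 N. The last picture puts its bar within 0.2° of the green line and its centre within about 1 mm of the socket axis.

**Knob:** I turned it about 80° clockwise until the torque rose to 0.46 N m at the stop. In the last picture its pointer is at the last tick. The gripper was clear, with no contact force.

**What disagreed:**
- **Grasp height:** the first two tries at the lamp shut above its bar, although the reported tool height put the tips about 20 to 28 mm below its top. I found the real height by going down in small steps and set later heights from the lamp's seat in the rack. These matched the spring contact.
- **Camera heights:** triangulating the wrist view with the top view gave heights 13 to 19 mm too low for the bar and the green marks. I therefore used the heights in the text, checked by the bar's apparent width and by touch.

The cameras gave no check of the lamp's final height or tilt. I did not measure the lens unit, pen cup or screwdriver again at the end; no move was planned near them and I saw no unexpected contact force.

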